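# Refit a microscope's upper limb: spacer on, limb held ready to bolt

### The job

This microscope's upper limb has to go back on with a spacer under its foot. Gently lay the aluminium spacer plate flat and square on top of the stand's column, edges lined up, and let go of it; then lift the cream upper limb by its balance point and hold it level about 20 mm above the spacer, foot squarely over the plate and nose out over the stage, without bumping the stand, so that I can start the bolts. Finish while still holding it there, and leave everything else on the bench where it is.

Things in the scene. Friction and masses are not known exactly. Their poses are not given: they have to be found in the camera images.
- seat (a point): Centre of the flat bare-metal top face (70 mm along x, 46 mm along y, 190 mm above the bench) of the column of the fixed cream microscope stand. Axes of the stand: -x points to the user's side, over the stage; z up. The black stage (130 x 140 mm, centre 125 mm to -x) reaches 138 mm above the bench; the base, 150 mm wide, runs from 200 mm at -x to 55 mm at +x.
- spacer_mid (a point): Centre (half-way up) of the loose spacer plate: bare aluminium, 70 mm (x) by 46 mm (y) by 12 mm thick, four dark bolt holes, about 0.1 kg, lying flat on the bench on one side of the stand. Same outline as the column's top; either end may go to the front.
- limb_balance (a point): Balance point of the upper limb, a loose cream casting (about 0.6 kg) that stands on foot and nose on one side of the stand. Limb axes: -x from foot to nose, z up. It is 46 mm wide here with flat sides; this point is mid-width, 35 mm above the underside and 34 mm from the foot's centre towards the nose, just over the foot's front face. The top is 48 mm above the underside.
- limb_foot (a point): Centre of the underside of the limb's solid, heavy foot, 70 mm (x) by 46 mm (y) by 48 mm high; axes of the limb. From the foot a light beam, 46 mm wide, 26 mm deep (22 to 48 mm above the underside), runs to the nose.
- limb_nose (a point): Centre of the underside of the limb's light round nose (64 mm diameter, 48 mm high, steel collar 7 mm more), 125 mm to -x of the foot's centre. A thumbscrew sticks out 18 mm on its +y side.
- head: Bystander: the binocular head, cream with two black eyepieces, about 130 mm x 95 mm, 100 mm high; origin under its round foot. Leave alone.
- turret: Bystander: black revolving nosepiece lying on the bench, 77 mm diameter, 34 mm high; origin under its centre. Leave alone.
- case_a: Bystander: clear objective case with black lid (red ring inside), 40 mm diameter, 64 mm high; origin under its centre. Leave alone.
- case_b: Bystander: the same kind of case with a blue ring inside; origin under its centre. Leave alone.
- oil: Bystander: small amber bottle, 32 mm diameter, 75 mm high; origin under its centre. Leave alone.
- dish: Bystander: steel dish with screws, 72 mm diameter, 18 mm high; origin under its centre. Leave alone.
- driver: Bystander: red-handled screwdriver lying on the bench, 190 mm long; origin under its middle. Leave alone.
- blower: Bystander: blue rubber dust blower standing upright, 58 mm diameter, 116 mm high; origin under its centre. Leave alone.
There are look-alikes about, which are no part of the job. What is shaped like the part that bears limb_balance but yellow is not meant.

How it is judged:
On the way, in this order (a step that is already met when the one before it is completed fails the run):
1. the spacer lies flat and square on top of the column and has been let go (x of spacer_mid in the frame of seat between -0.006 and 0.006 m and y of spacer_mid in the frame of seat between -0.006 and 0.006 m and z of spacer_mid in the frame of seat between 0.003 and 0.009 m and angle between the x axis of spacer_mid and the x axis of seat, either way round below 0.14 rad and contact force between the fingers and spacer below 0.1 N and linear speed of spacer below 0.02 m/s), for 0.2 s.
2. the limb is lifted clear of the bench, gripped at its balance point, level (height (world z) of limb_balance above 0.07 m and height (world z) of limb_foot above 0.03 m and horizontal distance between the grasp point and limb_balance below 0.018 m and angle between limb_foot's own z axis and vertical below 0.12 rad and contact force between the fingers and limb above 1 N), for 0.2 s.
At the end, for the whole second after the job is handed in: Spacer flat on the column top within 6 mm and 8 degrees of square, let go; limb still and held within 18 mm of its balance point, level within 4 degrees, foot 8 to 35 mm above the spacer, within 10 mm and 8 degrees of square over the column, nose over the stage, touching neither spacer nor stand (x of spacer_mid in the frame of seat between -0.006 and 0.006 m and y of spacer_mid in the frame of seat between -0.006 and 0.006 m and z of spacer_mid in the frame of seat between 0.003 and 0.009 m and angle between the x axis of each of spacer_mid, limb_foot and the x axis of seat, either way round below 0.14 rad and contact force between each of the fingers, limb and spacer below 0.1 N and x of limb_foot in the frame of seat between -0.01 and 0.01 m and y of limb_foot in the frame of seat between -0.01 and 0.01 m and z of limb_foot in the frame of seat between 0.02 and 0.047 m and x of limb_nose in the frame of seat below -0.1 m and angle between limb_foot's own z axis and vertical below 0.07 rad and horizontal distance between the grasp point and limb_balance below 0.018 m and linear speed of limb below 0.03 m/s and contact force between the fingers and limb above 1 N and contact force between limb and stand below 0.1 N); the arm keeps its last pose, push and grip.
It fails at once if the limb bumps the stand or the spacer (contact force between limb and stand above 8 N or contact force between limb and spacer above 8 N).
It fails at once if the spacer is dropped (let go more than about 12 mm up) (contact force between the fingers and spacer below 0.05 N and linear speed of spacer above 0.5 m/s).
It fails at once if the limb is dropped (contact force between the fingers and limb below 0.05 N and linear speed of limb above 0.5 m/s).
It fails at once if a bystander is pushed more than 20 mm or lifted (distance of any of head, turret, case_a, case_b, oil, dish, driver, blower from where it was at the start of the episode above 0.02 m).
It also fails if it takes over 51 s, if anything falls off the work surface, if the arm or the gripper's body presses on something with over 40 N, if the wrist force passes 120 N, or if a joint passes its speed limit or range.

### The arm

A 6-joint arm with a two-finger parallel gripper is mounted at the origin on the work surface. World frame = base frame: x ahead of the robot, y to its left, z up, the work surface at z = 0. Lengths are in m, angles in rad, forces in N, time in s.
With the tool pointing down it reaches from about 0.275 to 0.75 m from the base axis. Payload 10.2 kg.
Tool frame: the origin (TCP) lies between the finger pads; the fingertips stand manip.tip_extent ahead of it and the grasp point (between the pads) lies 11 mm behind it (manip.tip_extent is the distance from the TCP to the fingertips, in m); y points along the fingers, x is the direction in which the jaws open and shut, and the axes are right-handed (so a half turn about y gives the same grasp; the last joint's range is limited). The gripper opens to 88 mm and grips with 3 to 60 N. Pads are 18 mm wide; open, the fingers measure 123 mm over their backs; the gripper's body (75 mm by 187 mm) begins 45 mm behind the grasp point.
Start: joints at [-1.367, 0.313, 1.498, -0, 1.331, -0.223], TCP at [0.217, -0.478, 0.247] pointing down, gripper open.
Joint ranges: [-2.94, 2.94], [-0.97, 2.17], [0.19, 2.56], [-1.23, 4.37], [0.02, 3.11], [-2.88, 2.88]. Speed limits (rad/s): [2.39, 2.39, 3.01, 3.14, 3.14, 3.14].

### API

Orientations are given as a rotation vector (axis times angle).
In Python, from bench import manip, vision, workorder, spotter gives the robot as it stands.
- The arm moves only by the shell command python3 -m inch 'ROWS' [FORCE]. ROWS is a JSON object of lists of equal length, an entry for each row: "jaw": the opening, from 0 (shut) to 1 (fully open); "translation": the shift along the tool's x, y, z in cm, a list of three; "rot": the turn, a rotation vector about the tool's x, y, z in rad, a list of three. In form: {"jaw": [jaw, ...], "translation": [[dx, dy, dz], ...], "rot": [[ax, ay, az], ...]}. A call has 1 to 8 rows; each row is the pose to reach, as a shift and turn from the pose commanded when the call began, along the tool's axes at that moment; what a row does not reach only later rows make up. A row lasts 1/8 s, in which the tool goes at most 62.5 mm and 10.7 degrees, less where a joint would pass 70% of its speed; a pose out of reach is approached as far as the arm can. A call with a gripper value outside its range is refused whole. The fingers move at their own pace and stop on an object; FORCE is the grip in N (left out, the last holds). Time passes only in rows, so rows that repeat a pose let the fingers close. It gives the time, the measured TCP pose, the force and the opening at its end, in the units of the state.
- manip.read_state(): the state, without advancing time (a new reading comes with each control period).
- vision.grab_frame(name): name is "scene" or "top" or "wrist"; returns (picture, depth): 384x512x3 uint8, red, green, blue; 384x512 float32, m along the optical axis (not along the pixel's ray), 0 where there is no reading.
- vision.camera_info(name): a dict with "camera_matrix" (3x3 intrinsics, pixels), "R" (3x3) and "t" (3): a world point X has camera coordinates R X + t; the wrist camera has in their place "tool_from_camera" (4x4, takes a point from camera to tool coordinates, whose origin is the TCP and whose axes are the tool frame's). Camera axes: x right, y down, z forward; pixel columns grow to the right and rows downward; lengths in m; the calibration is good to about 2 mm. A picture is of the moment at which its call begins: read the wrist's pose just before it. camera_info takes no time and is no camera call.
- workorder.sign_off(): hands the job in, once; it reports no verdict.
Trained networks look in the newest picture that a camera, given by its name, has taken for a name from the list of things; names that differ only in an ending like _2 or _b are one class to them, and where a whole thing is asked for, a point or a joint stands for the part that bears it (a point fixed in the world has none). Each returns a list of dicts, best first, with "score" (0 to 1); they miss things now and then, are a little off and sometimes report something else, mostly with a low value. They report only what shows in the picture. A call takes as long as a camera call. They do not tell look-alikes from the thing itself.
- spotter.masks_of(camera, thing): "pixels" (384x512 bool, what is visible of it) and "location" ([column, row] as shares, 0 to 1, of the picture: columns of its width, rows of its height, amid what is visible of it).
- spotter.place_of(camera, thing): "location" ([column, row] as shares, 0 to 1, of the picture: columns of its width, rows of its height: a listed point, or the origin of a listed thing).
The state is a dict: "t": time; "qpos": joint angles; "joint_velocities": joint speeds; "joint_efforts": joint torques, N m; "eef_pos": TCP position; "tcp_rot": TCP orientation; "wrist_force": force on the tool from outside, world axes, zero at the start; "wrist_torque": the same for the moment, N m; "opening": finger opening in m.
Only numpy, scipy, OpenCV 4.12 (cv2) and the standard library are available. Lean on these libraries where they do the work, as an engineer would, in place of code of your own. Each camera call takes 0.05 s, during which the arm holds its last target. There are 200 camera calls.

## Working session

There is one attempt and no reset: what is moved stays moved. The work goes in short steps, Python scripts to look and compute and a shell command to move; the robot and the scene stay as the last step left them, time stands still between calls to the robot, and variables do not carry over. Pictures are saved under pics/ and viewed, about 8 in all and at most 12, crops included, and the job is handed in when it is done.

```bash
mkdir -p pics; ls
cat > h.py <<'E'
import numpy as np,cv2
from scipy.spatial.transform import Rotation as Ro
from bench import manip,vision,workorder,spotter
def pts(name,rgb_d,st=None):
    im,d=rgb_d; c=vision.camera_info(name); K=np.array(c["camera_matrix"])
    v,u=np.mgrid[:384,:512]; P=np.stack([(u-K[0,2])/K[0,0]*d,(v-K[1,2])/K[1,1]*d,d],-1)
    if "R" in c: return (P-np.array(c["t"]))@np.array(c["R"])
    T=np.array(c["tool_from_camera"]); P=P@T[:3,:3].T+T[:3,3]
    return P@Ro.from_rotvec(st["tcp_rot"]).as_matrix().T+np.array(st["eef_pos"])
def rect(xy):
    r=cv2.minAreaRect(xy.astype(np.float32)*1000); return np.round(r[0],1),np.round(r[1],1),round(r[2],1)
def save(n,im,s=1.5): cv2.imwrite("pics/"+n,cv2.resize(im[:,:,::-1],None,fx=s,fy=s))
E
python3 - <<'E'
from h import *
print(manip.read_state(),manip.tip_extent)
for n in("scene","top"):
    f=vision.grab_frame(n); save(n+"0.png",f[0]); np.savez(n+".npz",im=f[0],P=pts(n,f))
    P=pts(n,f)
    for t in("seat","spacer_mid","limb_balance","limb_foot","limb_nose"):
        for r in spotter.place_of(n,t)[:3]:
            x,y=r["location"]; u,v=int(x*512),int(y*384); print(n,t,round(r["score"],2),u,v,P[min(v,383),min(u,511)].round(3))
E
```

```text
pics
{'t': 0.0, 'qpos': array([-1.36738393e+00,  3.13433169e-01,  1.49845090e+00, -3.64838775e-05,
        1.33096342e+00, -2.23372967e-01]), 'joint_velocities': array([ 0.00046852,  0.00107666, -0.00098202,  0.00182012,  0.00104431,
        0.00024277]), 'joint_efforts': array([-1.75713034e-03, -4.02214730e+01, -2.52270430e+01,  6.93385955e-02,
        3.52408423e-02, -7.03590035e-05]), 'eef_pos': array([ 0.21726689, -0.47767326,  0.24616447]), 'tcp_rot': array([-1.3805078 ,  0.88996766, -0.88848313]), 'wrist_force': array([-0.53077262, -0.28701579, -0.86352104]), 'wrist_torque': array([-0.03137314,  0.02301246, -0.02367831]), 'opening': 0.08839286051200916} 0.008
scene seat 0.7 274 205 [0.65  0.004 0.191]
scene spacer_mid 0.8 347 229 [0.587 0.271 0.014]
scene limb_balance 0.6 172 236 [ 0.57  -0.289  0.048]
scene limb_balance 0.57 148 176 [ 0.22  -0.376  0.05 ]
scene limb_balance 0.29 175 247 [ 0.604 -0.282  0.034]
scene limb_foot 0.87 152 179 [ 0.243 -0.361  0.049]
scene limb_foot 0.59 175 244 [ 0.602 -0.281  0.043]
scene limb_nose 0.93 159 194 [ 0.324 -0.335  0.036]
scene limb_nose 0.65 160 221 [ 0.493 -0.327  0.049]
top seat 0.72 251 141 [0.649 0.021 0.193]
top seat 0.39 374 191 [ 0.472 -0.507  0.037]
top limb_balance 0.93 322 174 [ 0.54  -0.283  0.046]
top limb_balance 0.85 344 254 [ 0.204 -0.377  0.049]
top limb_foot 0.93 343 259 [ 0.182 -0.374  0.046]
top limb_foot 0.91 320 169 [ 0.561 -0.274  0.048]
top limb_foot 0.62 334 130 [ 0.725 -0.328  0.068]
top limb_nose 0.78 329 234 [ 0.287 -0.313  0.053]
top limb_nose 0.67 329 195 [ 0.451 -0.311  0.057]
top limb_nose 0.37 194 126 [0.745 0.273 0.009]
```

View pics/scene0.png

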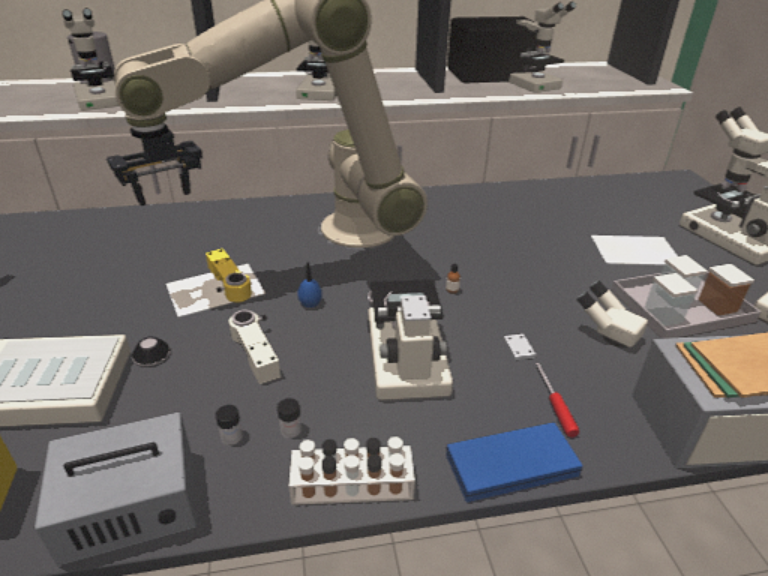

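View pics/top0.png

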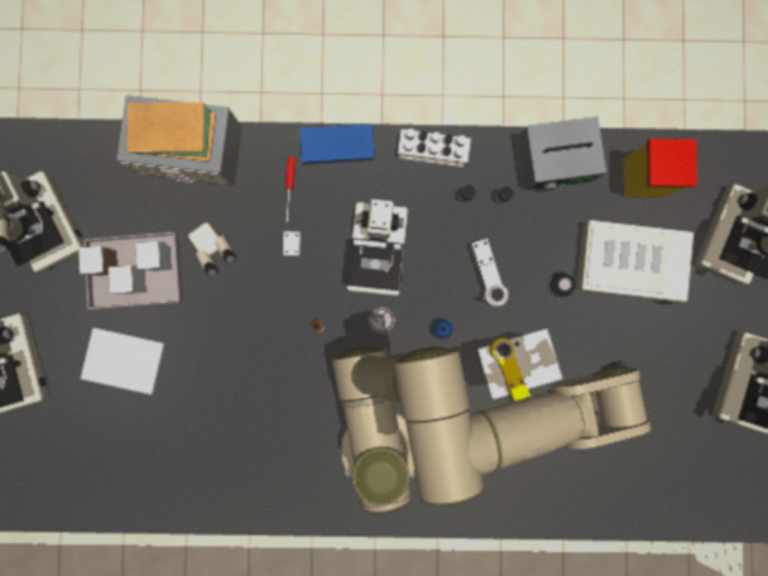

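Run:
```python
from h import *
print(Ro.from_rotvec(manip.read_state()["tcp_rot"]).as_matrix().round(3))
z=np.load("top.npz"); P=z["P"];im=z["im"]
def sel(x0,x1,y0,y1,z0,z1):
    m=(P[...,0]>x0)&(P[...,0]<x1)&(P[...,1]>y0)&(P[...,1]<y1)&(P[...,2]>z0)&(P[...,2]<z1); return m
for n,b in dict(seat=(.58,.72,-.05,.09,.18,.2),spacer=(.5,.75,.2,.36,.006,.02),limbA=(.42,.66,-.38,-.2,.036,.06),limbB=(.1,.38,-.46,-.26,.036,.06)).items():
    m=sel(*b); print(n,m.sum(),rect(P[m][:,:2]),np.median(P[m],0).round(4),im[m].mean(0).round())
c=np.vstack([im[70:230,120:400]]);save("crop1.png",c,2.8)
```

```text
[[ 0.414 -0.     0.91 ]
 [-0.91  -0.     0.414]
 [ 0.    -1.    -0.   ]]
seat 222 (array([644.8,  13.2]), array([46.1, 70.9]), 84.8) [0.645  0.0131 0.1906] [197. 198. 197.]
spacer 323 (array([626.8, 278.7]), array([246.2, 157.9]), 1.5) [0.604  0.2723 0.0105] [143. 141. 140.]
limbA 518 (array([ 506.1, -288.9]), array([189.6,  78.7]), 18.7) [ 0.5057 -0.296   0.0487] [173. 172. 171.]
limbB 499 (array([ 238.4, -357.7]), array([173.4,  79.2]), 11.8) [ 0.2418 -0.36    0.0488] [149. 133.  33.]
```

View pics/crop1.png

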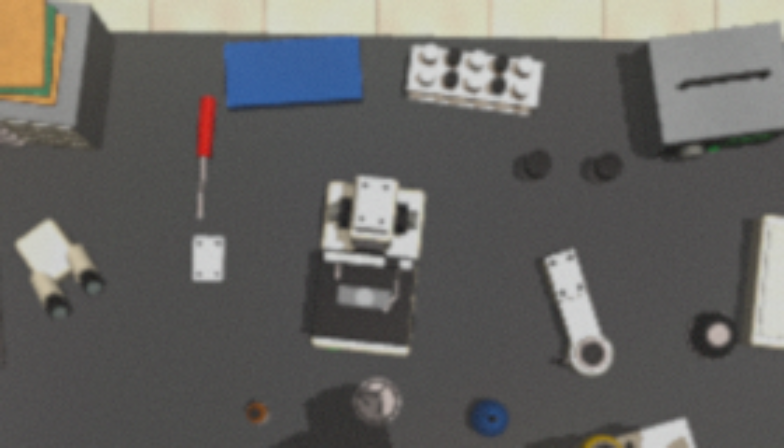

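```bash
cat >> h.py <<'E'
def big(m,P):
    n,l,s,_=cv2.connectedComponentsWithStats(m.astype(np.uint8)); k=1+s[1:,4].argmax(); return l==k
def to(target,yaw):
    "rows needed: target grasp TCP pos (m), tool-x yaw deg -> shift in tool axes (cm), turn about tool y"
    s=manip.read_state(); R=Ro.from_rotvec(s["tcp_rot"]).as_matrix(); y=np.degrees(np.arctan2(R[1,0],R[0,0]))
    d=R.T@(np.array(target)-s["eef_pos"])*100
    print("t",round(s["t"],2),"yaw",y.round(2),"shift cm",d.round(2),"turn y rad",round(-np.radians((yaw-y+180)%360-180),3), "tilt", R[2].round(3),"F",np.round(s["wrist_force"],1),"open",round(s["opening"],4))
E
python3 - <<'E'
from h import *
z=np.load("top.npz"); P=z["P"];im=z["im"]
m=(abs(P[...,0]-.58)<.045)&(abs(P[...,1]-.272)<.05)&(im.min(-1)>110)
m=big(m,P);c=rect(P[m][:,:2]);print(c,m.sum(),P[m].mean(0))
to([c[0][0]/1000,c[0][1]/1000,.2],-90)
E
```

```text
(array([587. , 270.2]), array([70.1, 54.1]), 0.9) 206 [0.58718687 0.26964008 0.01102237]
t 0.6 yaw -65.54 shift cm [-52.8    4.67  64.62] turn y rad 0.427 tilt [ 0. -1. -0.] F [-0.2 -0.   0.1] open 0.0883
```

The cream limb is at crop (575,310), with the thumbscrew at its left and foot away from the robot. The yellow look-alike is at crop (610,440), mostly out of the crop. The spacer is at (208,258), and the stand column top at (376,202).

```bash
python3 -m inch '{"jaw":[1,1,1,1,1,1,1,1],"translation":[[-3.5,0,4.3],[-7.2,0,8.8],[-11,0,13.4],[-15,0,18.4],[-19,0,23.2],[-23,0,28.1],[-27,0,33],[-31,0,37.9]],"rot":[[0,0.05,0],[0,0.1,0],[0,0.15,0],[0,0.2,0],[0,0.25,0],[0,0.3,0],[0,0.35,0],[0,0.427,0]]}' | tail -3
python3 - <<'E'
from h import *
to([.587,.270,.2],-89)
E
```

```text
tcp_rot: [-1.208, 1.21, -1.212]
wrist_force: [1.1, -0.9, 0.4]
opening: 0.0879
t 1.6 yaw -90.14 shift cm [-31.06   4.7   15.32] turn y rad -0.02 tilt [ 0.    -1.     0.001] F [ 1.1 -0.9  0.4] open 0.0879
```

```bash
python3 -m inch '{"jaw":[1,1,1,1,1,1,1,1],"translation":[[-5,0,2.5],[-10,0,5],[-15,0,7.5],[-20,1.5,10],[-25,2.5,12.5],[-29,4,14.5],[-31,4.7,15.3],[-31,4.7,15.3]],"rot":[[0,0,0],[0,0,0],[0,0,0],[0,0,0],[0,0,0],[0,0,0],[0,-0.02,0],[0,-0.02,0]]}' | tail -3
python3 - <<'E'
from h import *
to([.587,.270,.2],-89)
s=manip.read_state(); f=vision.grab_frame("wrist"); save("w1.png",f[0]); P=pts("wrist",f,s); im=f[0]
m=big((P[...,2]>.005)&(P[...,2]<.025)&(im.min(-1)>100),P)
print(rect(P[m][:,:2]),m.sum(),np.median(P[m],0))
E
```

```text
tcp_rot: [-1.221, 1.194, -1.193]
wrist_force: [-0.2, 0.5, -0.9]
opening: 0.088
t 2.6 yaw -88.78 shift cm [-0.14 -0.14  0.19] turn y rad 0.004 tilt [ 0.    -1.    -0.002] F [-0.2  0.5 -0.9] open 0.088
(array([587.6, 267.9]), array([69. , 45.5]), 1.1) 2383 [0.58911027 0.26796538 0.01232533]
```

View pics/w1.png

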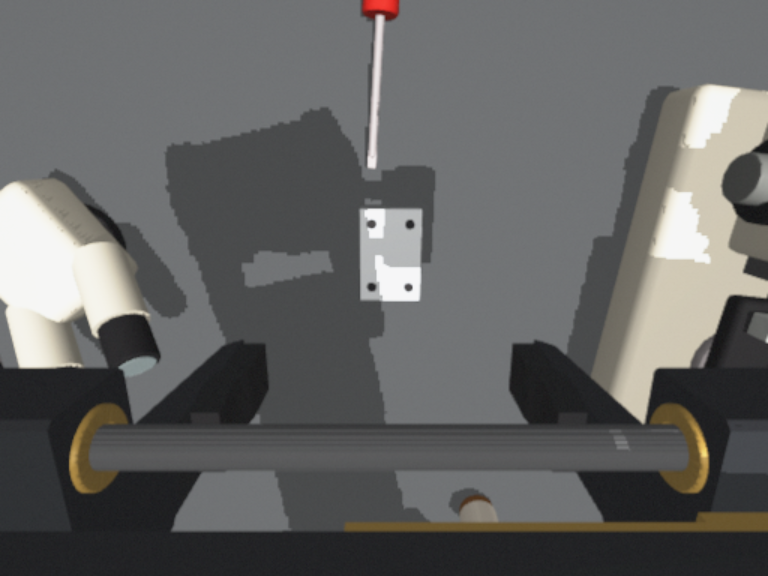

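The wrist picture shows the plate at (391,254), square to the jaws. The driver tip (372,165) and the eyepieces (130,360) are clear of the fingers.

```bash
python3 - <<'E'
from h import *
to([.5876,.2679,.0115],-88.9)
E
python3 -m inch '{"jaw":[1,1,1,1,1,1,1,1],"translation":[[0,5,0.25],[0,10,0.25],[0.05,14,0.25],[0.05,16.5,0.25],[0.05,17.8,0.25],[0.05,18.5,0.25],[0.05,18.5,0.25],[0.05,18.5,0.25]],"rot":[[0,0,0],[0,0,0],[0,0,0],[0,0,0],[0,0,0],[0,0,0],[0,0,0],[0,0,0]]}' 15| tail -3
python3 - <<'E'
from h import *
to([.5876,.2679,.0115],-88.9)
E
```

```text
t 2.65 yaw -88.85 shift cm [-0.03 18.8   0.25] turn y rad 0.001 tilt [ 0.    -1.    -0.001] F [ 0.3  0.2 -0. ] open 0.0884
tcp_rot: [-1.217, 1.194, -1.195]
wrist_force: [0.3, 0.3, -0.3]
opening: 0.0883
t 3.65 yaw -88.87 shift cm [-0.05  0.42 -0.07] turn y rad 0.001 tilt [-0.    -1.     0.002] F [ 0.3  0.3 -0.3] open 0.0883
```

```bash
python3 -m inch '{"jaw":[1,1,0.4,0.4,0.4,0.4,0.4,0.4],"translation":[[0,0.3,0],[0,0.4,0],[0,0.4,0],[0,0.4,0],[0,0.4,0],[0,0.4,0],[0,0.4,0],[0,0.4,0]],"rot":[[0,0,0],[0,0,0],[0,0,0],[0,0,0],[0,0,0],[0,0,0],[0,0,0],[0,0,0]]}' 15| tail -3
python3 - <<'E'
from h import *
to([.645,.0131,.25],-95.2)
E
```

```text
tcp_rot: [-1.218, 1.195, -1.195]
wrist_force: [0.1, 0.3, -0.2]
opening: 0.0457
t 4.65 yaw -88.87 shift cm [ 25.53 -23.93   5.21] turn y rad 0.111 tilt [-0. -1.  0.] F [ 0.1  0.3 -0.2] open 0.0457
```

```bash
python3 -m inch '{"jaw":[0.4,0.4,0.4,0.4,0.4,0.4,0.4,0.4],"translation":[[0,-2,0],[0,-6,0],[0,-11,0],[0,-16,0],[0,-21,0],[2,-25.5,0],[6,-28,-0.5],[11,-28.5,-1]],"rot":[[0,0,0],[0,0,0],[0,0,0],[0,0,0],[0,0,0],[0,0.03,0],[0,0.06,0],[0,0.111,0]]}' | tail -1
python3 - <<'E'
from h import *
to([.58,.0131,.30],-95.2)
E
```

```text
opening: 0.0457
t 5.65 yaw -95.23 shift cm [14.27 -0.1   1.32] turn y rad -0.001 tilt [-0.001 -1.     0.005] F [ 0.1 -0.2 -1.5] open 0.0457
```

```bash
python3 -m inch '{"jaw":[0.4,0.4,0.4,0.4,0.4,0.4],"translation":[[4,0,0.3],[8,0,0.7],[11.5,0,1],[14,0,1.3],[14.3,0,1.3],[14.3,0,1.3]],"rot":[[0,0,0],[0,0,0],[0,0,0],[0,0,0],[0,0,0],[0,0,0]]}' | tail -1
python3 - <<'E'
from h import *
to([.645,.0131,.30],-95.2)
s=manip.read_state(); f=vision.grab_frame("wrist"); save("w2.png",f[0]); P=pts("wrist",f,s); im=f[0]
for z0,z1,n in((.18,.2,"seat"),(.28,.32,"sp")):
    M=(P[...,2]>z0)&(P[...,2]<z1)&(im.min(-1)>90); m=big(M,P)
    print(n,rect(P[m][:,:2]),m.sum(),np.median(P[m],0),P[m].min(0),P[m].max(0))
E
```

```text
opening: 0.0463
t 6.4 yaw -95.22 shift cm [-0.49 -0.36  6.5 ] turn y rad -0.0 tilt [-0.    -1.     0.001] F [-0.4  0.6 -0.6] open 0.0463
seat (array([645.6,  12.3]), array([46.5, 69.9]), 84.7) 5065 [0.64783789 0.01218999 0.19048355] [ 0.60882202 -0.01388773  0.18791815] [0.68250284 0.03810125 0.19283071]
sp (array([588.1,  13.8]), array([46. , 53.2]), 83.9) 8687 [0.5906112  0.01378679 0.297994  ] [ 0.56045574 -0.01129911  0.28624399] [0.61666355 0.03953906 0.30007038]
```

View pics/w2.png

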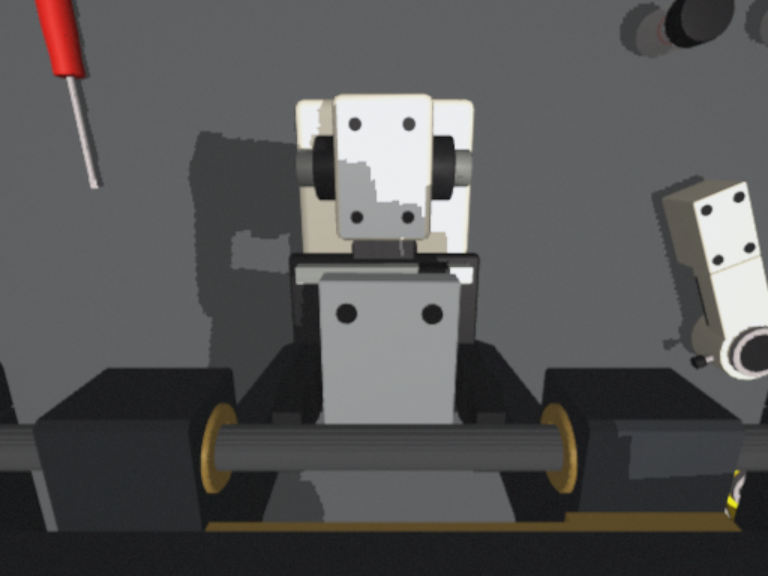

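The wrist picture shows the column top at (384,165). The held plate's front edge is at (390,275), square between the fingers. Now over the column, then down.

```bash
python3 -m inch '{"jaw":[0.4,0.4,0.4,0.4,0.4,0.4,0.4,0.4],"translation":[[-0.1,0,3],[-0.37,0,6],[-0.37,1,6.55],[-0.37,4,6.55],[-0.37,6.5,6.55],[-0.37,8,6.55],[-0.37,8.6,6.55],[-0.37,8.6,6.55]],"rot":[[0,0,0],[0,0,0],[0,0,0],[0,0,0],[0,0,0],[0,0,0],[0,0,0],[0,0,0]]}' | tail -1
python3 - <<'E'
from h import *
to([.6454,.0118,.2015],-95.3)
E
```

```text
opening: 0.0459
t 7.45 yaw -95.22 shift cm [-0.04  0.86 -0.02] turn y rad 0.001 tilt [ 0. -1.  0.] F [ 0.1  0.8 -1.5] open 0.0459
```

```bash
python3 -m inch '{"jaw":[0.4,0.4,0.4,0.4,0.4,0.4],"translation":[[0,0.2,0],[0,0.4,0],[0,0.6,0],[0,0.7,0],[0,0.75,0],[0,0.75,0]],"rot":[[0,0,0],[0,0,0],[0,0,0],[0,0,0],[0,0,0],[0,0,0]]}' | tail -3
python3 - <<'E'
from h import *
to([.6454,.0118,.2015],-95.3)
E
```

```text
tcp_rot: [-1.165, 1.276, -1.276]
wrist_force: [-0.7, -0.9, -1.2]
opening: 0.0458
t 8.2 yaw -95.23 shift cm [-0.05  0.07 -0.02] turn y rad 0.001 tilt [-0. -1.  0.] F [-0.7 -0.9 -1.2] open 0.0458
```

```bash
python3 -m inch '{"jaw":[0.4,0.4,0.4],"translation":[[0,0.08,0],[0,0.12,0],[0,0.12,0]],"rot":[[0,0,0],[0,0,0],[0,0,0]]}' | tail -3
python3 - <<'E'
from h import *
to([.6454,.0118,.2015],-95.3)
E
```

```text
tcp_rot: [-1.165, 1.276, -1.276]
wrist_force: [-0.8, -0.4, -1.3]
opening: 0.0457
t 8.57 yaw -95.23 shift cm [-0.05 -0.05 -0.02] turn y rad 0.001 tilt [-0. -1. -0.] F [-0.8 -0.4 -1.3] open 0.0457
```

No contact yet; creep.

```bash
python3 -m inch '{"jaw":[0.4,0.4,0.4],"translation":[[0,0.06,0],[0,0.1,0],[0,0.1,0]],"rot":[[0,0,0],[0,0,0],[0,0,0]]}' | tail -2
python3 -m inch '{"jaw":[0.4,0.4],"translation":[[0,0.06,0],[0,0.06,0]],"rot":[[0,0,0],[0,0,0]]}' | tail -2
python3 - <<'E'
from h import *
to([.6454,.0118,.2015],-95.3)
E
```

```text
wrist_force: [-3.0, -0.8, 5.1]
opening: 0.0459
wrist_force: [-4.1, 0.7, 7.8]
opening: 0.0456
t 9.2 yaw -95.22 shift cm [-0.05 -0.08 -0.03] turn y rad 0.001 tilt [ 0.    -1.     0.001] F [-4.1  0.7  7.8] open 0.0456
```

Contact (about 8 N). Release, then rise.

```bash
python3 -m inch '{"jaw":[0.6,0.8,1,1,1,1,1,1],"translation":[[0,0,0],[0,0,0],[0,0,0],[0,0,0],[0,-1,0],[0,-4,-1],[0,-8,-4],[0,-10,-7]],"rot":[[0,0,0],[0,0,0],[0,0,0],[0,0,0],[0,0,0],[0,0,0],[0,0,0],[0,0,0]]}' | tail -3
python3 - <<'E'
from h import *
s=manip.read_state(); f=vision.grab_frame("wrist"); save("w3.png",f[0]); P=pts("wrist",f,s); im=f[0]
m=big((P[...,2]>.18)&(P[...,2]<.22)&(im.min(-1)>90),P)
print(rect(P[m&(P[...,2]>.197)][:,:2]),m.sum(),np.median(P[m],0))
A=np.c_[P[m&(P[...,2]>.197)][:,:2],np.ones((m&(P[...,2]>.197)).sum())];print(np.linalg.lstsq(A,P[m&(P[...,2]>.197)][:,2],rcond=None)[0])
z=np.load("top.npz");T=z["P"]
q=(T[...,2]>.036)&(T[...,2]<.075)&(T[...,0]>.4)&(T[...,0]<.62)&(abs(T[...,1]+.29)<.07)
F=T[q]; g=F[:,0]>.5; print("beam",rect(F[g][:,:2]))
to([.55,-.28,.25],-75)
E
```

```text
tcp_rot: [-1.162, 1.273, -1.278]
wrist_force: [-0.4, -0.5, -0.1]
opening: 0.0881
(array([645.2,  11.9]), array([46. , 70.2]), 84.2) 5284 [0.64729204 0.01177334 0.20234098]
[-0.00028896 -0.00105666  0.20252739]
beam (array([ 547.2, -286.3]), array([109.5,  47.1]), 17.6)
t 10.25 yaw -95.19 shift cm [29.91  5.51  0.32] turn y rad -0.352 tilt [ 0.001 -1.     0.006] F [-1.9  0.7  3.4] open 0.0883
```

View pics/w3.png

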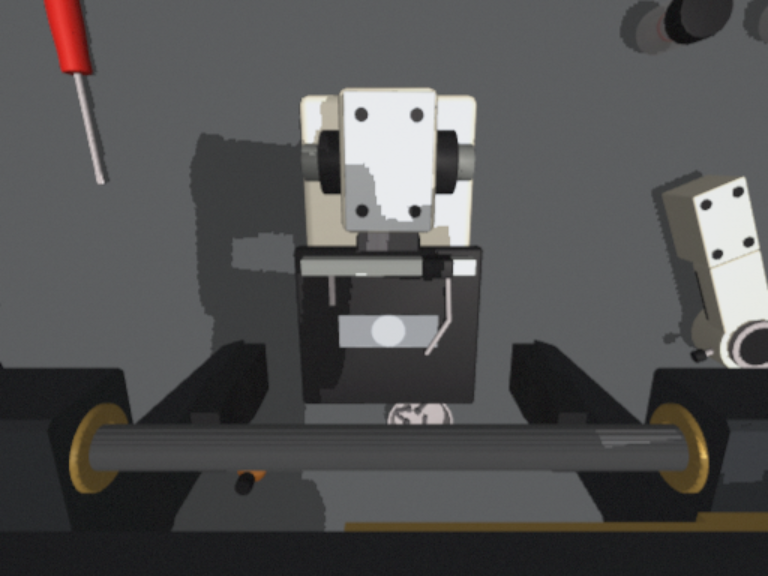

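The plate lies flat on the column (z of top 0.2023), less than 1 mm and about 1° off. Next, above the limb.

```bash
python3 -m inch '{"jaw":[1,1,1,1,1,1,1,1],"translation":[[4,0,0],[9,0,0],[14,1,0],[19,3,0],[24,4.5,0],[28,5.5,0],[30,5.5,0],[30,5.5,0]],"rot":[[0,-0.05,0],[0,-0.12,0],[0,-0.2,0],[0,-0.28,0],[0,-0.34,0],[0,-0.38,0],[0,-0.38,0],[0,-0.38,0]]}' | tail -1
python3 - <<'E'
from h import *
to([.55,-.28,.25],-73)
s=manip.read_state(); f=vision.grab_frame("wrist"); save("w4.png",f[0]); P=pts("wrist",f,s); im=f[0]
m=big((P[...,2]>.04)&(P[...,2]<.06)&(im.min(-1)>60),P); Q=P[m]
print(rect(Q[:,:2]),np.median(Q,0))
def bal(cut):
    F=Q[(Q@np.array([np.cos(.3),np.sin(.3),0]))>cut]; return rect(F[:,:2])
c=np.array([np.cos(.3),np.sin(.3),0]); mx=(Q@c).max()
for L in(.07,.09,.11): print(L,bal(mx-L))
for t in("limb_balance","limb_foot"):
    for r in spotter.place_of("wrist",t)[:2]:
        x,y=r["location"]; print(t,round(r["score"],2),P[int(y*384),int(x*512)].round(3),x*768,y*576)
E
```

```text
opening: 0.088
t 11.25 yaw -73.56 shift cm [-0.11 -0.5   0.17] turn y rad -0.01 tilt [ 0.    -1.     0.001] F [-0.3  0.5 -0.5] open 0.088
(array([557.8, -18.9]), array([ 71.9, 226.9]), 84.6) [ 0.56690762 -0.03167918  0.04512559]
0.07 (array([612.6, -36.4]), array([ 57.2, 122.5]), 58.3)
0.09 (array([613.5, -24. ]), array([ 72. , 114.4]), 85.0)
0.11 (array([602.7, -23.1]), array([ 72. , 136.1]), 85.0)
limb_balance 0.61 [ 0.536 -0.287  0.048] 392.21760000000006 273.7728
```

View pics/w4.png

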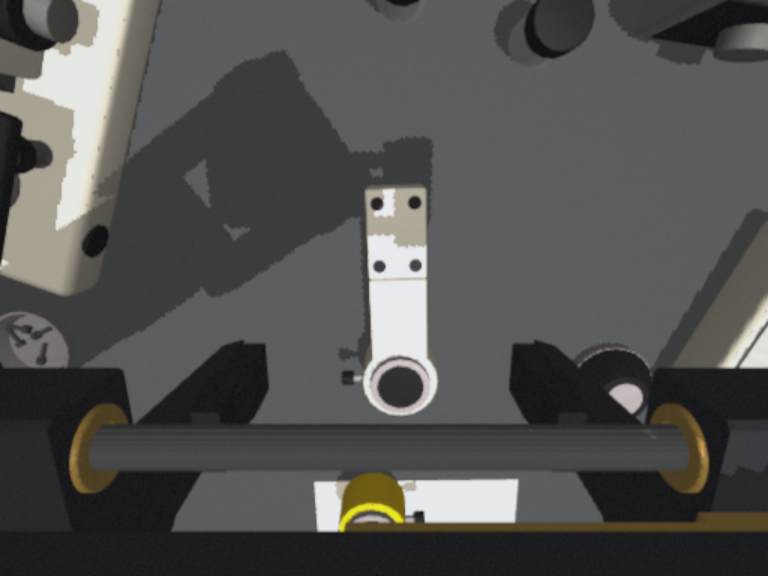

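The picture shows the cream limb with its foot end at (396,190), foot/beam seam at (398,278) and nose at (400,385). The yellow look-alike is at (375,510). Restricting the fit to the limb:

Run:
```python
from h import *
s=manip.read_state(); f=vision.grab_frame("wrist"); P=pts("wrist",f,s); im=f[0]
m=big((P[...,2]>.042)&(P[...,2]<.06)&(im.min(-1)>60)&(abs(P[...,1]+.285)<.07)&(P[...,0]>.4),P); Q=P[m]
for k in range(3):
    a=.3 if k==0 else a
    c=np.array([np.cos(a),np.sin(a)]); u=Q[:,:2]@c; mx=np.percentile(u,99.8)
    r=rect(Q[(u>mx-.105)][:,:2]); a=np.radians(r[2]-90 if r[2]>45 else r[2])
    print(r,np.degrees(a))
c=np.array([np.cos(a),np.sin(a)]); ctr=r[0]/1000; L=max(r[1])/1000
foot=ctr+c*(L/2-.035); b=foot-c*.034; print("foot",foot,"bal",b,len(Q))
to([b[0],b[1],.024],np.degrees(a)-90)
```

```text
(array([ 549.9, -287.2]), array([105.2,  46. ]), 18.1) 18.100000000000005
(array([ 549.9, -287.1]), array([105.1,  46. ]), 18.1) 18.100000000000005
(array([ 549.9, -287.1]), array([105.1,  46. ]), 18.1) 18.100000000000005
foot [ 0.56658155 -0.28164763] bal [ 0.53426402 -0.29221063] 5369
t 11.45 yaw -73.38 shift cm [ 0.76 22.11 -1.78] turn y rad -0.026 tilt [ 0.001 -1.     0.001] F [ 0.3 -0.2  0.3] open 0.0885
```

```bash
python3 -m inch '{"jaw":[1,1,1,1,1,1,1,1],"translation":[[0.4,3,-0.9],[0.76,8,-1.8],[0.76,13,-1.8],[0.76,17,-1.8],[0.76,20,-1.8],[0.76,21.5,-1.8],[0.76,22.1,-1.8],[0.76,22.1,-1.8]],"rot":[[0,-0.026,0],[0,-0.026,0],[0,-0.026,0],[0,-0.026,0],[0,-0.026,0],[0,-0.026,0],[0,-0.026,0],[0,-0.026,0]]}' | tail -1
python3 -m inch '{"jaw":[0.3,0.3,0.3,0.3,0.3,0.3,0.3],"translation":[[0,0,0],[0,0,0],[0,0,0],[0,0,0],[0,0,0],[0,0,0],[0,0,0]],"rot":[[0,0,0],[0,0,0],[0,0,0],[0,0,0],[0,0,0],[0,0,0],[0,0,0]]}' 45 | tail -2
python3 - <<'E'
from h import *
to([.53426,-.2922,.024],-71.9)
E
```

```text
opening: 0.0877
wrist_force: [-1.1, 0.3, 1.0]
opening: 0.0454
t 13.32 yaw -71.96 shift cm [-0.1  -0.05  0.12] turn y rad -0.001 tilt [ 0. -1.  0.] F [-1.1  0.3  1. ] open 0.0454
```

```bash
python3 -m inch '{"jaw":[0.3,0.3,0.3,0.3,0.3,0.3,0.3,0.3],"translation":[[0,-1,0],[0,-3,0],[0,-6,0],[0,-10,0],[0,-15,0],[0,-20,0],[0,-25,0],[0,-28,0]],"rot":[[0,0,0],[0,0,0],[0,0,0],[0,0,0],[0,0,0],[0,0,0],[0,0,0],[0,0,0]]}' | tail -2
python3 -m inch '{"jaw":[0.3,0.3],"translation":[[0,0,0],[0,0,0]],"rot":[[0,0,0],[0,0,0]]}' | tail -2
cat > lim.py <<'E'
from h import *
def limb(pic=None):
    s=manip.read_state(); f=vision.grab_frame("wrist"); P=pts("wrist",f,s); im=f[0]
    if pic: save(pic,im)
    R=Ro.from_rotvec(s["tcp_rot"]).as_matrix(); T=(P-s["eef_pos"])@R   # tool coords
    m=(abs(T[...,0])<.026)&(T[...,2]>.012)&(T[...,2]<.12)&(T[...,1]<-.008)&(T[...,1]>-.045)&(f[1]>0)&(im.min(-1)>50)
    Q=T[big(m,T)]; A=np.c_[Q[:,0],Q[:,2],np.ones(len(Q))]
    k=np.linalg.lstsq(A,Q[:,1],rcond=None)[0]; r=np.abs(A@k-Q[:,1])<.002
    k=np.linalg.lstsq(A[r],Q[r,1],rcond=None)[0]
    print("n",len(Q),"slopes deg x,z",np.degrees(k[:2]).round(2),"top at tool y",k[2].round(4),"rect(tool x,z)",rect(Q[r][:,[0,2]]),"front z",np.percentile(Q[r,2],[1,99]).round(4))
    return s
E
python3 - <<'E'
from lim import *
limb("w5.png"); to([.6,0,.3],-95.3)
E
```

```text
wrist_force: [-0.1, -0.5, -6.7]
opening: 0.0454
wrist_force: [-0.8, 0.4, -7.3]
opening: 0.0456
n 15357 slopes deg x,z [-0.08  0.06] top at tool y -0.0249 rect(tool x,z) (array([-0.7, 40.8]), array([45.9, 57.6]), 0.1) front z [0.013  0.0692]
t 14.62 yaw -71.96 shift cm [-25.8    0.16  15.45] turn y rad 0.407 tilt [-0.003 -1.    -0.002] F [-0.9 -0.6 -6.8] open 0.0456
```

View pics/w5.png

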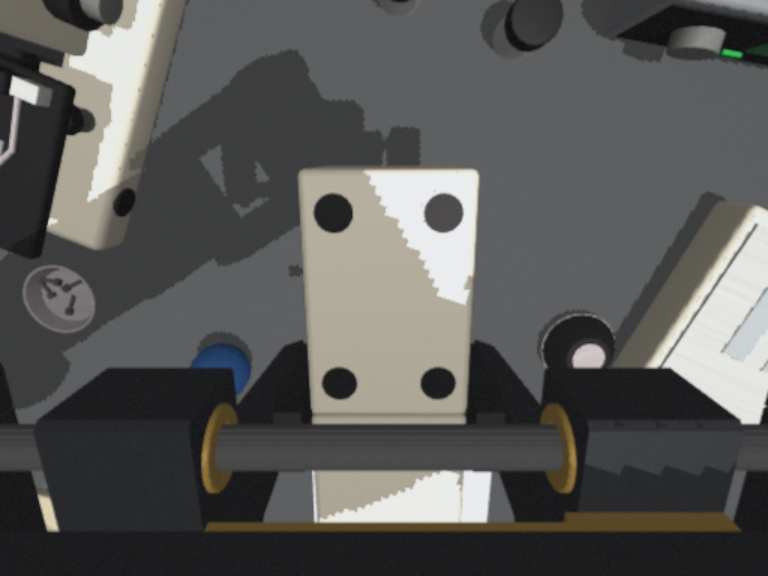

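Held level (tilt below 0.1°), grip within 1 mm of balance. Swing over the column, high.

```bash
python3 -m inch '{"jaw":[0.3,0.3,0.3,0.3,0.3,0.3,0.3,0.3],"translation":[[-2,0,1.3],[-5.5,0,3.5],[-9.5,0,6],[-13.5,0,8.5],[-17.5,0,11],[-21.5,0,13.5],[-24.5,0,15.5],[-26.3,0,16.6]],"rot":[[0,0.03,0],[0,0.08,0],[0,0.14,0],[0,0.2,0],[0,0.26,0],[0,0.32,0],[0,0.38,0],[0,0.41,0]]}' | tail -2
python3 -m inch '{"jaw":[0.3,0.3,0.3],"translation":[[-0.6,0,0.2],[-0.6,0,0.2],[-0.6,0,0.2]],"rot":[[0,0,0],[0,0,0],[0,0,0]]}' | tail -2
python3 - <<'E'
from lim import *
limb(); to([.6109,.0147,.2455],-95.5)
E
```

```text
wrist_force: [-0.1, -0.5, -6.4]
opening: 0.0455
wrist_force: [-0.3, -0.8, -5.9]
opening: 0.0455
n 15388 slopes deg x,z [-0.01  0.07] top at tool y -0.0249 rect(tool x,z) (array([-0.6, 40.7]), array([57.5, 45.9]), 90.0) front z [0.0131 0.0691]
t 16.05 yaw -95.51 shift cm [-0.18  5.78 -0.16] turn y rad -0.0 tilt [ 0. -1. -0.] F [ 0.4 -0.1 -6. ] open 0.0455
```

```bash
python3 -m inch '{"jaw":[0.3,0.3,0.3,0.3,0.3,0.3,0.3,0.3],"translation":[[-0.2,0.8,-0.15],[-0.2,2,-0.15],[-0.2,3.2,-0.15],[-0.2,4.3,-0.15],[-0.2,5.1,-0.15],[-0.2,5.6,-0.15],[-0.2,5.6,-0.15],[-0.2,5.6,-0.15]],"rot":[[0,0,0],[0,0,0],[0,0,0],[0,0,0],[0,0,0],[0,0,0],[0,0,0],[0,0,0]]}' | tail -2
python3 - <<'E'
from lim import *
limb(); to([.6109,.0147,.2455],-95.5)
for n in("scene",):
    f=vision.grab_frame(n); save("s6.png",f[0][150:300,150:420],2.9)
E
```

```text
wrist_force: [-0.1, -0.3, -6.7]
opening: 0.0457
n 15399 slopes deg x,z [-0.05  0.07] top at tool y -0.0249 rect(tool x,z) (array([-0.6, 40.7]), array([57.5, 46. ]), 90.0) front z [0.0131 0.0691]
t 17.1 yaw -95.45 shift cm [ 0.12  0.24 -0.02] turn y rad 0.001 tilt [ 0.    -1.     0.001] F [ 0.2  0.6 -5.5] open 0.0456
```

View pics/s6.png

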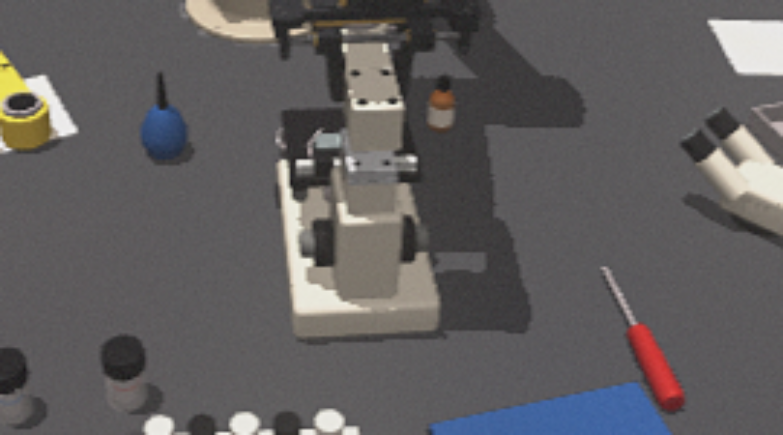

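The scene picture shows the foot (375,115) squarely over the plate (370,165) with a clear gap. The bystanders in view look undisturbed. Handing in.

```bash
python3 -c "
from bench import workorder; print(workorder.sign_off())"
```

```text
the job is handed in; nothing more can be done
None
```

The spacer plate is on the column and the arm is holding the cream limb about 22 mm above it, foot over the plate and nose out over the stage. I handed the job in at about 17 s; no verdict was reported.

- **Spacer:** It lies flat on the column top. The wrist camera, after I let go, put it less than 1 mm off centre and about 1° off square. I did not measure it again once the limb was overhead, but nothing touched it after release.
- **Limb:** The last wrist check showed it level within 0.1° and gripped about 1 mm from its balance point. By arm position and camera fit, the foot is about 1 mm off centre over the column. The nose position was not measured directly.
- **Contact:** The wrist force was only the limb's weight (about 6 N), and the last scene picture shows a clear gap under the foot.
- **Bystanders:** Those in the last picture look undisturbed, but I viewed only a crop, which left out the turret and the dish. I did not measure any of their positions.

No check failed or disagreed beyond the 2 mm calibration. One limb fit also picked up the stand and was thrown out. I redid it on the limb alone before gripping.

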